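Close and latch a circuit-board test fixture

TASK

Close the test fixture on the board: raise the black latch handle fully away from the half-open gate and leave it up, lower the gate gently, without slamming it, all the way down so that its coupler head sits over the ball stud, then press the handle fully down so that its jaw locks under the ball. Let go, and leave the other things on the bench where they are.

Things in the scene. Friction and masses are not known exactly. Their poses are not given: they have to be found in the camera images.
- fixture: Test fixture fixed to the bench: grey base 230 (x) x 240 (y) x 60 mm high. Origin: centre of its underside; -x is its front (to the robot), z up. Its gate, an aluminium frame 10 mm thick, 200 mm wide, clear window, turns on a hinge along y at fixture x = 95, z = 85 mm. Shut, the frame reaches to x = -78 mm, its coupler head (two steel cheeks, 47 mm wide, 134 mm high) to x = -118 mm.
- gate (a joint): Gate angle (rad): 0 is fully shut (level, pressing the green board on its sprung nest), it grows as the front edge rises; stop at 0.9. A stiff friction hinge: the gate stays where it is left. Pushing its front corners down takes 4 to 8 N. With the handle down, the jaw strikes the ball and stops the gate about 0.18 rad open.
- handle (a joint): Angle of the latch handle relative to the gate (rad): 0 is fully down (locked: lying back along the gate top, free end towards the hinge), it grows as the free end rises off the gate; stop at 1.1 (fully up). It stays where it is left; about 2 N at the grip moves it. Below about 0.7 the jaw catches on the ball as the gate comes down.
- pivot (a point): Pivot axis of the latch handle (along fixture y), in the coupler head at the front of the gate: 190 mm in front of the hinge axis and 36 mm above it when the gate is shut. Its axes are the gate's (x back to the hinge, y left, z away from the board).
- grip (a point): Middle of the outer part of the handle's black round rubber grip: 22 mm in diameter, 72 mm long (50 to 122 mm from the pivot). This point is 105 mm along the handle and 8 mm above the pivot (handle frame: x to the free end, z up off the gate when down). Handle down, 28 mm is free between grip and gate frame; nothing stands beside it.
- gate_left (a point): Point on the outer (upper) face of the gate's left front corner plate, 75 mm left (+y) of the middle and 150 mm in front of the hinge axis, 5 mm above the hinge axis with the gate shut: a flat aluminium area 48 x 76 mm to push on. Its axes are the gate's.
- gate_right (a point): The same on the right front corner (-y).
- ball (a point): Centre of the 30 mm steel ball on its 12 mm neck, 93 mm above the bench on the front of the base. With the gate shut it lies 28 mm straight below the handle's pivot.
- meter: Bystander: multimeter lying flat, orange body 190 x 90 x 50 mm over its dial. Origin: centre of its underside.
- mouse: Bystander: black computer mouse 105 x 62 x 35 mm. Origin: centre of its underside.
- driver: Bystander: screwdriver 180 mm long, lying flat, its x axis from handle to tip.
- cleaner: Bystander: white bottle, 52 mm in diameter, 130 mm tall, upright. Origin: centre of its underside.

How it is judged:
On the way, in this order (a step that is already met when the one before it is completed fails the run):
1. the handle is raised (above 0.85 rad) while the gate is still open (above 0.2 rad) (value of joint handle above 0.85 rad and value of joint gate above 0.2 rad), for 0.2 s.
2. the gate is down (below 0.04 rad) with the handle still up (above 0.6 rad) (value of joint gate below 0.04 rad and value of joint handle above 0.6 rad), for 0.2 s.
3. the handle is pressed down (below 0.08 rad) with the gate shut (value of joint handle below 0.08 rad and value of joint gate below 0.04 rad), for 0.2 s.
At the end, for the whole second after the job is handed in: The gate is fully shut (within 0.04 rad), its coupler head over the ball (handle pivot within 38 mm of the ball's centre; 28 mm when seated), the handle fully down (within 0.08 rad), and the bystanders have stayed within 20 mm of their places (all of step 3 and distance between pivot and ball below 0.038 m); the robot touches nothing.
It fails at once if the gate is slammed (closing faster than 1.5 rad/s) (velocity of joint gate below -1.5 rad/s).
It fails at once if a bystander is moved more than 20 mm (distance of any of meter, mouse, driver, cleaner from where it was at the start of the episode above 0.02 m).
It also fails if it takes over 51 s, if anything falls off the work surface, if the arm or the gripper's body presses on something with over 40 N, if the wrist force passes 120 N, or if a joint passes its speed limit or range.

ROBOT

A 6-joint arm with a two-finger parallel gripper is mounted at the origin on the work surface. World frame = base frame: x ahead of the robot, y to its left, z up, the work surface at z = 0. Lengths are in m, angles in rad, forces in N, time in s.
With the tool pointing down it reaches from about 0.275 to 0.75 m from the base axis. Payload 10.2 kg.
Tool frame: the origin (TCP) lies midway between the tips of the shut fingers; the grasp point (between the pads) lies 19 mm behind it (ctrl.grasp_offset is the distance from the TCP to the grasp point, in m); z points along the fingers, y is the line along which they close (so a half turn about z gives the same grasp; the last joint's range is limited). The gripper opens to 85 mm and grips with 20 to 120 N. Pads are 22 mm wide; open, the fingers measure 114 mm over their backs; the gripper's body (76 mm by 85 mm) begins 54 mm behind the grasp point. The pads swing forward as they close: fully open they stand 13 mm farther back than shut.
Start: joints at [0.918, 0.313, 1.498, -0, 1.331, -0.223], TCP at [0.219, 0.477, 0.231] pointing down, gripper open.
Joint ranges: [-2.94, 2.94], [-0.97, 2.17], [0.19, 2.56], [-1.23, 4.37], [0.02, 3.11], [-2.88, 2.88]. Speed limits (rad/s): [2.39, 2.39, 3.01, 3.14, 3.14, 3.14].

INTERFACE

Orientations are given as a rotation vector (axis times angle).
In Python, from rig import ctrl, eoat, solver, readout, camera, get_calibration, job_done, silhouettes gives the robot as it stands. The module is installed in compiled form; this text tells all that it offers. Calls block until the motion is done:
- ctrl.move_pose(position, orientation): joint-space move of the TCP to a pose.
- ctrl.movel(position, rate=0.15, ori=None): straight line of the TCP; ori=None keeps the orientation; rate is the mean speed in m/s.
- ctrl.movej(angles): joint-space move.
- eoat.move_gripper(opening, f_grip=None): finger opening in m; f_grip is the grip in N (None keeps the last); returns when the fingers have stopped.
- ctrl.pause(seconds).
- solver.ik(position, orientation): joint angles nearest the present ones, or None.
- readout.observe(): the state.
- camera(name): name is "scene" or "top" or "wrist"; returns the picture (384x512x3 uint8, red, green, blue); there is no depth.
- get_calibration(name): a dict with "vfov" (degrees; the focal length in pixels is half the picture's height over the tangent of half this angle, whatever the lens; pixels are square), "cx", "cy" (the principal point, pixels), "T" (4x4, takes a point from camera to world coordinates); the wrist camera has in their place "tool_from_camera" (4x4, takes a point from camera to tool coordinates, whose origin is the TCP and whose axes are the flange's). Camera axes: x right, y up, looking along -z (the intrinsics and any distortion apply to the point x, -y, -z); pixel columns grow to the right and rows downward; lengths in m; the calibration is good to about 2 mm. The wrist camera is an equidistant fisheye: a pixel r from the principal point sees the ray r / f radians off the axis. A picture is of the moment at which its call begins: read the wrist's pose just before it. get_calibration takes no time and is no camera call.
A pose or a line that the arm cannot do raises ctrl.IKError and nothing moves.
- job_done(): hands the job in; it is judged then, once.
Trained networks look in the newest picture that a camera, given by its name, has taken for a name from the list of things; names that differ only in an ending like _2 or _b are one class to them, and where a whole thing is asked for, a point or a joint stands for the part that bears it (a point fixed in the world has none). Each returns a list of dicts, best first, with "conf" (0 to 1); they miss things now and then, are a little off and sometimes report something else, mostly with a low value. They report only what shows in the picture. A call takes as long as a camera call.
- silhouettes(label, camera): "region" (384x512 bool, what is visible of it) and "extent" ([left, top, right, bottom] in pixels, round what is visible of it).
The state is a dict: "time_s": time; "qpos": joint angles; "qvel": joint speeds; "tau": joint torques, N m; "ee_pos": TCP position; "tool_rot": TCP orientation; "ft_force": force on the tool from outside, world axes, zero at the start; "moment": the same for the moment, N m; "finger_gap": finger opening in m; "finger_force": force on a finger pad.
Only numpy, scipy, OpenCV 4.12 (cv2) and the standard library are available. Lean on these libraries where they do the work, as an engineer would, in place of code of your own. Each camera call takes 0.05 s, during which the arm holds its last target. There are 200 camera calls.

## Working session

There is one attempt and no reset: what is moved stays moved. The work goes in short steps, each a Python script; the robot and the scene stay as the last script left them, time stands still between calls to the robot, and variables do not carry over. Pictures are saved under pics/ and viewed, at most 10 in all, crops included, and the job is handed in when it is done.

```bash
mkdir -p pics; python3 - <<'E'
from rig import *
import cv2,numpy as np
for n in("scene","top"):
    im=camera(n); cv2.imwrite(f"pics/{n}0.png",im[:,:,::-1]); c=get_calibration(n); print(n,c)
    for l in("fixture","gate","handle","ball","meter","mouse","driver","cleaner"):
        for d in silhouettes(l,n)[:2]:
            r=d["region"]; ys,xs=np.nonzero(r); print(l,round(d["conf"],2),np.round(d["extent"]),r.sum(),xs.mean().round(1),ys.mean().round(1))
            np.save(f"pics/{n}_{l}.npy",r) if d is not None else 0
print(get_calibration("wrist"));print(readout.observe())
a=cv2.imread("pics/scene0.png");b=cv2.imread("pics/top0.png")
E
```

```text
scene {'vfov': 57.072974507847675, 'cx': 254.9322120020124, 'cy': 184.28414253816806, 'T': array([[-0.45003214, -0.68287317,  0.57546095,  1.13987214],
       [ 0.89298202, -0.33880997,  0.29629531,  0.27043702],
       [-0.00736021,  0.64721869,  0.76226884,  0.85417239],
       [ 0.        ,  0.        ,  0.        ,  1.        ]])}
fixture 0.7 [172. 130. 279. 252.] 7585 224.8 190.5
gate 0.68 [170. 129. 264. 237.] 4974 219.0 180.8
handle 0.68 [204. 135. 237. 183.] 360 219.4 157.8
ball 0.65 [166. 128. 282. 250.] 7749 225.0 190.4
meter 0.9 [379. 190. 427. 254.] 1934 405.8 220.8
mouse 0.67 [151. 128. 181. 152.] 465 166.4 140.5
driver 0.59 [356. 279. 428. 306.] 453 375.9 288.4
cleaner 0.71 [170. 132. 282. 254.] 7782 224.9 190.5
cleaner 0.56 [127. 153. 149. 191.] 537 136.2 174.2
top {'vfov': 50.08432251258523, 'cx': 252.00104891820467, 'cy': 194.1358467483713, 'T': array([[-0.0043691 ,  0.99566996, -0.09285607,  0.46796605],
       [-0.99998732, -0.00411778,  0.00289799,  0.00367586],
       [ 0.00250309,  0.09286755,  0.99567532,  1.14755753],
       [ 0.        ,  0.        ,  0.     
[... 927 characters left out ...]
00,
         1.00000000e+00]])}
{'time_s': 0.9, 'qpos': array([ 9.17580322e-01,  3.12903881e-01,  1.49770300e+00,  8.75552068e-06,
        1.33099413e+00, -2.23387884e-01]), 'qvel': array([-0.00065994, -0.00015934,  0.00156053, -0.00173113,  0.00168749,
       -0.00080141]), 'tau': array([-1.90804923e-03, -4.12166333e+01, -2.59891158e+01, -2.47097769e-04,
        5.15445518e-04, -7.77993904e-06]), 'ee_pos': array([0.21878262, 0.47724866, 0.23129106]), 'tool_rot': array([-6.69987732e-01, -3.06930777e+00,  6.21521256e-06]), 'ft_force': array([ 0.9140588 , -0.15281351,  0.30205537]), 'moment': array([ 0.01614637, -0.02162527,  0.00466164]), 'finger_force': 0.0, 'finger_gap': 0.0852800264110065}
```

```bash
python3 - <<'E'
import cv2,numpy as np
a=cv2.imread("pics/scene0.png")[105:265,100:300];b=cv2.imread("pics/top0.png")[115:255,225:425]
a=cv2.resize(a,None,fx=4,fy=4,interpolation=2)[:560];b=cv2.resize(b,None,fx=4,fy=4,interpolation=2)
cv2.imwrite("pics/sc.png",a);cv2.imwrite("pics/tc.png",b)
E
```

```text
(no output)
```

View pics/sc.png

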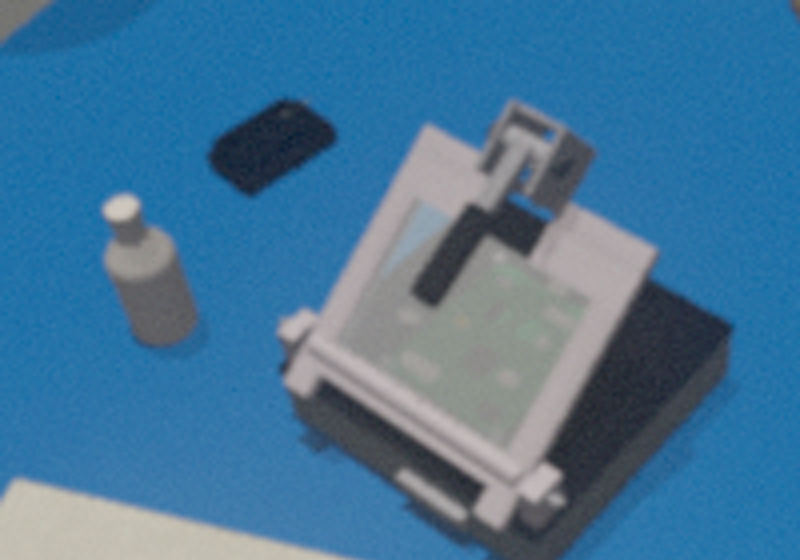

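View pics/tc.png

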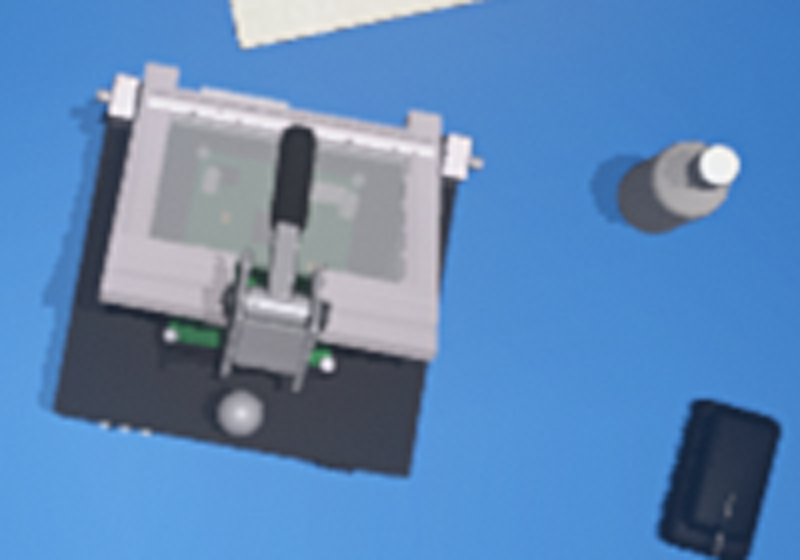

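The scene view shows the gate half open with the handle lying along it, grip end at about (207,179). In the top view the ball is at about (285,218), the grip tip at (299,148), and the base's front corners at (239,217) and (327,233). I'll fit the fixture pose and both joints to these picks.

```bash
cat > h.py <<'E'
import numpy as np,cv2
from rig import *
from scipy.optimize import least_squares
from scipy.spatial.transform import Rotation as R
def proj(n,P):
    c=get_calibration(n);T=c["T"];f=192/np.tan(np.radians(c["vfov"])/2)
    p=(np.asarray(P)-T[:3,3])@T[:3,:3]
    return np.stack([c["cx"]+f*p[...,0]/-p[...,2],c["cy"]-f*p[...,1]/-p[...,2]],-1)
def fx(q,p):  # fixture pt -> world
    c,s=np.cos(q[2]),np.sin(q[2]); p=np.asarray(p,float)
    return np.array([q[0]+c*p[0]-s*p[1],q[1]+s*p[0]+c*p[1],p[2]])
def gt(q,p,g=None): # gate pt (rel hinge: x back,z up) -> world
    g=q[3] if g is None else g; c,s=np.cos(g),np.sin(g)
    return fx(q,[.095+c*p[0]+s*p[2],p[1],.085-s*p[0]+c*p[2]])
def hd(q,p,g=None,h=None): # handle pt -> world
    h=q[4] if h is None else h; c,s=np.cos(h),np.sin(h)
    return gt(q,[-.190+c*p[0]-s*p[2],p[1],.036+s*p[0]+c*p[2]],g)
E
python3 - <<'E'
from h import *
obs=[("top",fx,(-.115,.12,.06),(238.75,217.5)),("top",fx,(-.115,-.12,.06),(327.3,233)),
("top",fx,None,(285,218)),("top",gt,(-.173,.1,-.005),(250.7,190.6)),("top",gt,(-.173,-.1,-.005),(333.7,204.5)),
("scene",gt,(-.173,-.1,.005),(207,136.2)),("scene",gt,(-.173,.1,.005),(264.2,166.7)),
("scene",fx,(-.115,.12,.06),(282.8,187)),
("top",hd,(.118,0,.008),(299.3,148)),("scene",hd,(.118,0,.008),(207.8,178.5)),
("top",hd,(.05,0,.008),(297.5,171)),]
def res(q):
    r=[]
    for n,f,p,u in obs:
        if p is None:p=(-.095,0,.093)
        r.append(proj(n,f(q,p))-u)
    return np.array(r).ravel()
s=least_squares(res,[.5,-.09,-.1,.5,.1],loss="soft_l1",x_scale=[.01,.01,.05,.05,.05])
q=s.x;print(q.round(4));print(res(q).reshape(-1,2).round(1))
np.save("q.npy",q)
print("ball",fx(q,(-.095,0,.093)),"grip",hd(q,(.105,0,.008)),"pivot",hd(q,(0,0,0)))
E
```

```text
[ 0.5997 -0.1009 -0.1752  0.6053  0.1571]
[[-0.6  0.1]
 [ 0.6  0.1]
 [ 0.2 -0.6]
 [-1.  -0.4]
 [-0.6 -0. ]
 [-0.9 -0.3]
 [-0.3  0.1]
 [ 0.1 -1.7]
 [ 0.   0.4]
 [-1.8 -0.2]
 [-0.9  0.6]]
ball [ 0.50611752 -0.08432069  0.093     ] grip [ 0.65612716 -0.11087467  0.18442744] pivot [ 0.55953399 -0.09377621  0.22272108]
```

```bash
cat >> h.py <<'E'
q=np.load("q.npy")
def ori(a,flip=1): # tool pitched: z=(sin a,0,-cos a) in fixture, y=flip*fixture y
    z=np.array([np.sin(a),0,-np.cos(a)]);y=np.array([0,flip,0.]);x=np.cross(y,z)
    return (R.from_euler("z",q[2])*R.from_matrix(np.stack([x,y,z],1))).as_rotvec()
def tz(a): return R.from_euler("z",q[2]).apply([np.sin(a),0,-np.cos(a)])
E
python3 - <<'E'
from h import *
for fl in(1,-1):
  for lag in(0,.2,.4):
    print(fl,lag,[None if (s:=solver.ik(hd(q,(.105,0,.008),h=h)+tz(h-q[3]+lag)*.017,ori(h-q[3]+lag,fl))) is None else s.round(2).tolist() for h in(.157,.5,.8,1.1)])
  print("hover",solver.ik(hd(q,(.105,0,.008))-tz(q[4]-q[3]+.2)*.08,ori(q[4]-q[3]+.2,fl)))
  print("push",fl,[(k,None if (s:=solver.ik(gt(q,(-.15,k*.075,.005),g=g),ori(-g*.3,fl))) is None else s.round(2).tolist()) for k in(1,-1) for g in(.6,0)])
  print("press",fl,[None if (s:=solver.ik(hd(q,(.105,0,.019),g=0,h=h),ori(h*.8,fl))) is None else s.round(2).tolist() for h in(0,.5,1.1)])
E
```

```text
1 0 [[-0.32, 0.98, 0.62, -0.07, 1.99, -1.73], [-0.34, 0.74, 0.91, -0.02, 1.6, -1.73], [-0.35, 0.53, 1.18, 0.04, 1.24, -1.76], [-0.38, 0.35, 1.44, 0.13, 0.87, -1.84]]
1 0.2 [[-0.33, 0.83, 0.85, -0.04, 1.71, -1.73], [-0.35, 0.62, 1.12, 0.02, 1.32, -1.75], [-0.37, 0.44, 1.36, 0.09, 0.96, -1.8], [-0.4, 0.29, 1.6, 0.26, 0.59, -1.96]]
1 0.4 [[-0.34, 0.7, 1.06, -0.01, 1.43, -1.73], [-0.36, 0.52, 1.3, 0.06, 1.03, -1.78], [-0.38, 0.37, 1.52, 0.19, 0.67, -1.89], [-0.41, 0.25, 1.74, 0.61, 0.33, -2.31]]
hover [-0.32441691  0.88806087  0.50663757 -0.04003583  1.99217065 -1.7318866 ]
push 1 [(1, [-0.23, 0.6, 1.23, -0.01, 1.49, -1.63]), (1, [-0.24, 0.53, 1.57, -0.0, 1.04, -1.64]), (-1, [-0.47, 0.6, 1.23, -0.05, 1.48, -1.86]), (-1, [-0.51, 0.53, 1.57, -0.0, 1.04, -1.91])]
press 1 [[-0.36, 0.59, 1.32, -0.0, 1.23, -1.75], [-0.4, 0.31, 1.67, 0.13, 0.77, -1.87], [-0.5, 0.04, 2.12, 1.11, 0.28, -2.88]]
-1 0 [[-0.32, 0.98, 0.62, -0.07, 1.99, 1.41], [-0.34, 0.74, 0.91, -0.02, 1.6, 1.41], [-0.35, 0.53, 1.18, 0.04, 1.24, 1.38], [-0.38, 0.35, 1.44, 0.13, 0.87, 1.31]]
-1 0.2 [[-0.33, 0.83, 0.85, -0.04, 1.71, 1.42], [-0.35, 0.62, 1.12, 0.02, 1.32, 1.4], [-0.37, 0.44, 1.36, 0.09, 0.96, 1.34], [-0.4, 0.29, 1.6, 0.26, 0.59, 1.18]]
-1 0.4 [[-0.34, 0.7, 1.06, -0.01, 1.43, 1.41], [-0.36, 0.52, 1.3, 0.06, 1.03, 1.36], [-0.38, 0.37, 1.52, 0.19, 0.67, 1.25], [-0.41, 0.25, 1.74, 0.61, 0.33, 0.83]]
hover [-0.32441691  0.88806087  0.50663757 -0.04003583  1.99217065  1.40970605]
push -1 [(1, [-0.23, 0.6, 1.23, -0.01, 1.49, 1.51]), (1, [-0.24, 0.53, 1.57, 0.0, 1.04, 1.51]), (-1, [-0.47, 0.6, 1.23, -0.05, 1.48, 1.28]), (-1, [-0.51, 0.53, 1.57, 0.0, 1.04, 1.24])]
press -1 [[-0.36, 0.59, 1.32, 0.0, 1.23, 1.39], [-0.4, 0.31, 1.67, 0.13, 0.77, 1.27], [-0.5, 0.04, 2.12, 1.11, 0.28, 0.26]]
```

```bash
python3 - <<'E'
from h import *
ctrl.movel([.219,.477,.36],rate=.3)
a=q[4]-q[3]+.1
ctrl.move_pose(hd(q,(.105,0,.008))-tz(a)*.09,ori(a,-1))
o=readout.observe();im=camera("wrist");d=silhouettes("handle","wrist");
c=get_calibration("wrist");f=192/np.tan(np.radians(c["vfov"])/2);M=c["tool_from_camera"]
def pw(P):
    t=R.from_rotvec(o["tool_rot"]).inv().apply(np.array(P)-o["ee_pos"]); p=(t-M[:3,3])@M[:3,:3];p=np.array([p[0],-p[1],-p[2]])
    th=np.arctan2(np.hypot(*p[:2]),p[2]);u=p[:2]/np.hypot(*p[:2]);return np.array([c["cx"],c["cy"]])+f*th*u
im=im[:,:,::-1].copy()
for x in(.05,.086,.122):
  for y in(-.011,.011):
    u=pw(hd(q,(x,y,.008)));print(x,y,u.round(1));cv2.circle(im,tuple(int(v) for v in u),2,(0,0,255),-1)
for y in(.1,-.1):
    u=pw(gt(q,(-.173,y,.005)));cv2.circle(im,tuple(int(v) for v in u),3,(0,255,255),-1)
for k in d[:2]: print(k["conf"],k["extent"]);cv2.drawContours(im,cv2.findContours(k["region"].astype("u1"),0,1)[0],-1,(0,255,0),1)
cv2.imwrite("pics/w1.png",im);print(o["time_s"])
E
```

```text
Traceback (most recent call last):
rig.IKError: the arm cannot take that pose within its joint ranges
```

```bash
cat > w.py <<'E'
from h import *
def wrist(name):
    o=readout.observe();im=camera("wrist");d=silhouettes("handle","wrist")
    c=get_calibration("wrist");f=192/np.tan(np.radians(c["vfov"])/2);M=c["tool_from_camera"]
    def pw(P):
        t=R.from_rotvec(o["tool_rot"]).inv().apply(np.array(P)-o["ee_pos"]); p=(t-M[:3,3])@M[:3,:3];p=np.array([p[0],-p[1],-p[2]])
        th=np.arctan2(np.hypot(*p[:2]),p[2]);u=p[:2]/np.hypot(*p[:2]);return np.array([c["cx"],c["cy"]])+f*th*u
    im=im[:,:,::-1].copy()
    for x in(.05,.086,.122):
      for y in(-.011,.011):
        u=pw(hd(q,(x,y,.008)));print(x,y,u.round(1));cv2.circle(im,tuple(int(v) for v in u),2,(0,0,255),-1)
    for y in(.1,-.1):
        u=pw(gt(q,(-.173,y,.005)));cv2.circle(im,tuple(int(v) for v in u),3,(0,255,255),-1)
    for k in d[:2]: print(k["conf"],k["extent"]);cv2.drawContours(im,cv2.findContours(k["region"].astype("u1"),0,1)[0],-1,(0,255,0),1)
    cv2.imwrite(name,im);print(o["time_s"])
E
python3 - <<'E'
from w import *
a=q[4]-q[3]+.3
ctrl.move_pose(hd(q,(.105,0,.008))-tz(a)*.08,ori(a,-1))
wrist("pics/w1.png")
E
```

```text
0.05 -0.011 [272.2 264.1]
0.05 0.011 [244.7 264.1]
0.086 -0.011 [272.5 219.6]
0.086 0.011 [244.6 219.5]
0.122 -0.011 [272.6 173.9]
0.122 0.011 [244.7 173.8]
0.81 [236.9, 173.7, 277.9, 315.4]
4.125
```

View pics/w1.png

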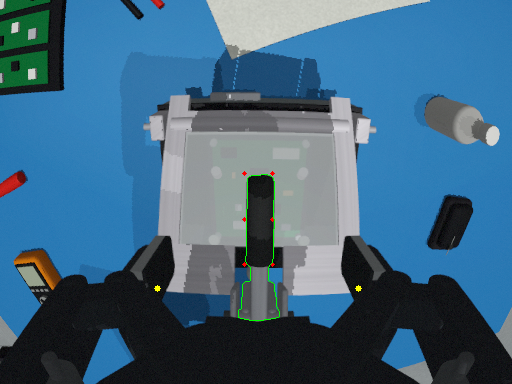

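The wrist view puts the grip at columns 247–273, centred at 261. The model predicts 258.5, so it agrees to within about 2 mm. I'll shift by that much, then grasp and raise the handle.

```bash
python3 - <<'E'
from h import *
q[:2]+=R.from_euler("z",q[2]).apply([0,-.0015,0])[:2]; np.save("q.npy",q)
a=q[4]-q[3]+.3
G=lambda h:hd(q,(.105,0,.008),h=h)+tz(h-q[3]+.3)*.017
ctrl.movel(G(q[4]),rate=.08,ori=ori(a,-1))
f0=readout.observe()["ft_force"]
eoat.move_gripper(.0,f_grip=25)
o=readout.observe();print(o["finger_gap"],o["finger_force"],o["ft_force"]-f0)
for h in np.linspace(q[4],1.06,8)[1:]:
    ctrl.movel(G(h),rate=.06,ori=ori(h-q[3]+.3,-1))
    o=readout.observe();print(h.round(2),(o["ft_force"]-f0).round(1),o["moment"].round(2),round(o["finger_gap"],4),o["time_s"])
    if np.linalg.norm(o["ft_force"]-f0)>25:break
im=camera("scene");d=silhouettes("handle","scene");cv2.imwrite("pics/s2.png",cv2.resize(im[90:250,130:330,::-1],None,fx=4,fy=3.75*1.0,interpolation=2))
E
```

```text
0.021138917005922297 26.43220067024231 [-0.76873539  2.45243366  0.73536627]
0.29 [ 2.9  2.  -1.1] [ 0.23 -0.62 -0.13] 0.0211 6.575
0.42 [ 4.1  2.6 -0.2] [ 0.27 -0.7  -0.  ] 0.0215 6.9583
0.54 [ 2.9  3.  -0.5] [ 0.27 -0.61 -0.09] 0.0209 7.3417
0.67 [ 3.3  3.3 -1.1] [ 0.32 -0.41  0.04] 0.0212 7.725
0.8 [ 1.   3.9 -0.1] [ 0.36 -0.09  0.11] 0.021 8.1083
0.93 [-1.3  5.2 -1.5] [0.43 0.25 0.17] 0.0211 8.4917
1.06 [-3.5  5.7 -1.8] [0.54 0.61 0.23] 0.0213 8.875
```

View pics/s2.png

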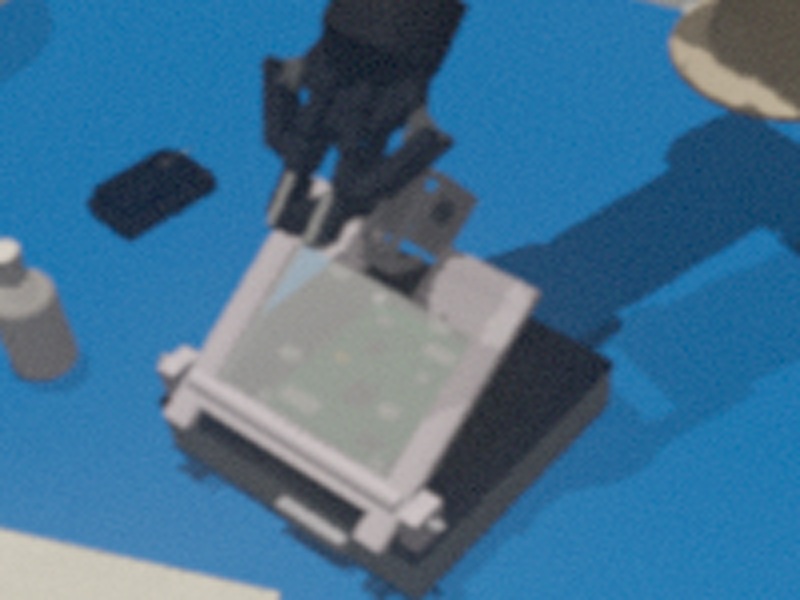

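Handle is up, held by the fingers, and the gate still open. Release and push the gate down on its left front corner.

```bash
python3 - <<'E'
from h import *
a=1.06-q[3]+.3
eoat.move_gripper(.085)
p=readout.observe()["ee_pos"]
ctrl.movel(p-tz(a)*.08,rate=.15)
eoat.move_gripper(0,f_grip=30)
C=lambda g,z=.005:gt(q,(-.15,.082,z),g=g)
A=lambda g:ori(-.5*g,-1)
ctrl.movel(p-tz(a)*.08+np.array([0,.07,.04]),rate=.2)
ctrl.move_pose(C(q[3],.045),A(q[3]))
ctrl.movel(C(q[3],.012),rate=.1)
f0=readout.observe()["ft_force"];print(readout.observe()["time_s"])
for g in list(np.linspace(q[3],.06,9))+[.04,.02,.01,0,-.01,-.02,-.03]:
    ctrl.movel(C(g),rate=.05 if g>.05 else .025,ori=A(g))
    o=readout.observe();f=o["ft_force"]-f0;print(round(g,3),f.round(1),(o["ee_pos"]-C(g)).round(4)[2],o["time_s"])
    if np.linalg.norm(f)>28:break
ctrl.pause(.3)
im=camera("scene");cv2.imwrite("pics/s3.png",cv2.resize(im[90:250,130:330,::-1],None,fx=4,fy=3.75,interpolation=2))
E
```

```text
13.1
0.605 [-0.4 -1.6 -0.4] 0.0003 13.3917
0.537 [-0.2 -0.3 -0.9] 0.0001 13.75
0.469 [-0.7  0.1 -0.6] 0.0 14.1083
0.401 [ 0.7  0.1 -1.3] 0.0 14.4667
0.333 [-0.8 -0.2 -1.2] 0.0 14.825
0.265 [-0.9 -0.1 -1.7] 0.0001 15.1833
0.196 [-1.5  1.  -1.1] 0.0001 15.5417
0.128 [ 0.2 -0.3 -0.6] 0.0001 15.9
0.06 [-0.1  0.5 -0.6] 0.0001 16.2583
0.04 [ 0.3 -1.  -0.3] 0.0001 16.525
0.02 [ 0.4 -0.9  0.6] 0.0 16.7917
0.01 [-0.6  0.4  2.2] 0.0001 17.0417
0 [-1.2 -0.3  3.4] 0.0001 17.2917
-0.01 [-6.5  1.4 15.1] 0.0014 17.5417
-0.02 [-11.    1.2  26.8] 0.0027 17.7917
```

View pics/s3.png

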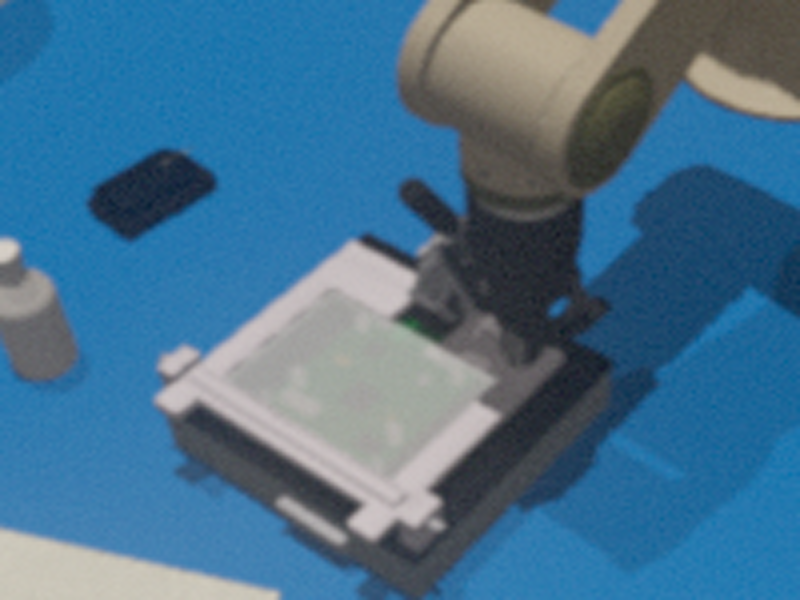

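Gate is shut (the tip met a hard stop at 27 N) and the handle is still up, its tip at crop (410,190). Now press the handle down.

```bash
python3 - <<'E'
from h import *
p=readout.observe()["ee_pos"]
ctrl.movel(p+[-.0,.0,.06],rate=.15)
ctrl.movel(p+[-.08,.05,.2],rate=.25)
P=lambda h,z=.019:hd(q,(.105,0,z),g=0,h=h)
A=lambda h:ori(.6*max(h,0),-1)
ctrl.move_pose(P(1.06,.11),A(1.06))
im=camera("top");cv2.imwrite("pics/t4.png",cv2.resize(im[100:260,200:400,::-1],None,fx=4,fy=3.75,interpolation=2))
ctrl.movel(P(1.06,.03),rate=.12)
f0=readout.observe()["ft_force"];print(readout.observe()["time_s"])
for h in list(np.linspace(1.06,.1,11))+[.06,.03,.0,-.02,-.04,-.06,-.08]:
    ctrl.movel(P(h),rate=.06 if h>.07 else .025,ori=A(h))
    o=readout.observe();f=o["ft_force"]-f0;print(round(h,3),f.round(1),(o["ee_pos"]-P(h)).round(4)[2],o["time_s"])
    if np.linalg.norm(f)>33:break
ctrl.pause(.3)
im=camera("scene");cv2.imwrite("pics/s4.png",cv2.resize(im[90:250,130:330,::-1],None,fx=4,fy=3.75,interpolation=2))
E
```

```text
21.1583
1.06 [ 0.3 -0.4  0.5] -0.0002 21.4917
0.964 [ 0.3 -0.3  0.7] -0.0001 21.8083
0.868 [ 0.  -0.  -0.4] -0.0002 22.125
0.772 [-0.1 -0.3 -0.4] -0.0002 22.4417
0.676 [-0.5 -0.1 -0.3] -0.0001 22.7583
0.58 [-0.1  0.1 -0.3] -0.0001 23.075
0.484 [-0.9  0.8 -0. ] -0.0001 23.3917
0.388 [-0.2  1.  -0.9] -0.0 23.7083
0.292 [-0.4  0.6  0.4] 0.0 24.025
0.196 [ 0.3 -0.5 -0.7] 0.0 24.3417
0.1 [ 1.  -1.  -0.5] 0.0001 24.6583
0.06 [-1.   0.6  0.1] -0.0001 24.975
0.03 [-0.7  0.4 -0.2] -0.0003 25.25
0.0 [-0.5  0.8  1.6] -0.0001 25.525
-0.02 [-5.6  1.4 11.3] 0.0014 25.775
-0.04 [-12.3   2.5  22.5] 0.003 26.025
-0.06 [-17.3   4.   33.3] 0.0045 26.275
```

View pics/s4.png

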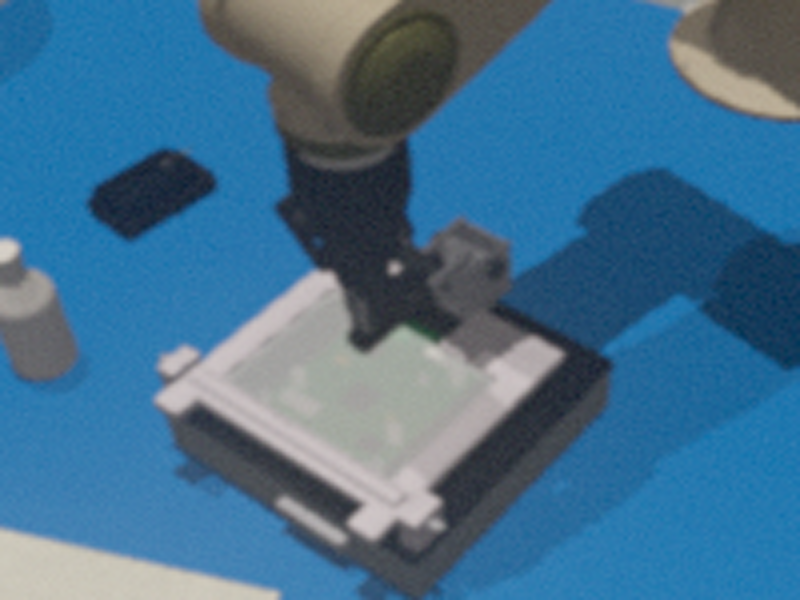

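The fingers met a firm stop at the handle's down position. I'll retreat and check in both cameras.

```bash
python3 - <<'E'
from h import *
p=readout.observe()["ee_pos"]
ctrl.movel(p+[0,0,.12],rate=.15)
ctrl.move_pose([.25,.35,.3],ori(0,-1))
q[3]=q[4]=0
out=[]
for n in("scene","top"):
    im=camera(n)[:,:,::-1].copy();u0=proj(n,hd(q,(.06,0,.03))).astype(int)
    x0,y0=u0-[50,65]; cr=cv2.resize(im[y0:y0+130,x0:x0+100],None,fx=4,fy=4,interpolation=2)
    for P,c in((hd(q,(.122,0,.008)),(0,0,255)),(hd(q,(.05,0,.008)),(0,0,255)),(hd(q,(.122,0,.008),h=.15),(0,255,0)),(gt(q,(-.173,.1,.005)),(0,255,255)),(gt(q,(-.173,-.1,.005)),(0,255,255)),(gt(q,(-.173,-.1,.005),.08),(0,255,0)),(gt(q,(-.173,.1,.005),.08),(0,255,0))):
        cv2.circle(cr,tuple(((proj(n,P)-[x0,y0]+.5)*4).astype(int)),3,c,-1)
    out.append(cr)
cv2.imwrite("pics/fin.png",np.hstack(out));print(readout.observe()["time_s"])
E
```

```text
29.7917
```

View pics/fin.png

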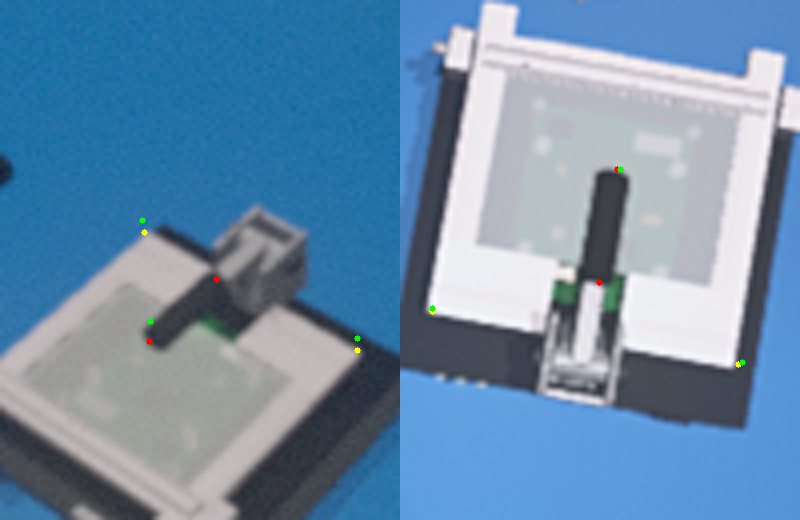

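The gate corners match the shut-gate marks, at crop (145,232) and (357,350). The grip end, at about (155,340), matches the handle-down mark, so I'm handing in.

```bash
python3 -c "
from rig import *
print(job_done())"
```

```text
the job is handed in; nothing more can be done
None
```

The job is handed in: the handle was raised, the gate lowered gently to its stop, and the handle pressed fully down. The last camera check showed the gate shut and the handle down, with the arm clear; I did not re-measure the bystanders, and the verdict was not reported.

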